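# Isolate the coil-test supply and snap the insulating cap onto its bare stud

## Robot

A 6-joint arm with a two-finger parallel gripper is mounted at the origin on the work surface. World frame = base frame: x ahead of the robot, y to its left, z up, the work surface at z = 0. Lengths are in mm, angles in rad, forces in N, time in s.
With the tool pointing down it reaches from about 375 to 900 mm from the base axis. Payload 3.1 kg.
Tool frame: the origin (TCP) lies at the very end of the fingers, on their centre line; the grasp point (between the pads) lies 19 mm behind it; z points along the fingers, x is the direction in which the jaws open and shut, and the axes are right-handed (so a half turn about z gives the same grasp; the last joint's range is limited). The gripper opens to 87 mm and grips with 3 to 60 N. Pads are 19 mm wide; open, the fingers measure 117 mm over their backs; the gripper's body (75 mm by 190 mm) begins 51 mm behind the grasp point.
Start: joints at [-1.496, 0.527, 1.433, -0, 1.181, -0.178], TCP at [156.952, -604.948, 222.548] pointing down, gripper open.
Joint ranges: [-3.08, 3.08], [-0.75, 2.2], [0.22, 2.44], [-1.43, 4.57], [0, 2.65], [-2.85, 2.85]. Speed limits (rad/s): [2.79, 2.79, 3.14, 3.14, 3.14, 3.14].

## Interface

Orientations are given as a unit quaternion [w, x, y, z].
In Python, from bench import status, eyes, ticket gives the robot as it stands.
- The arm moves only by the shell command python3 -m inch 'ROWS' [FORCE]. ROWS is JSON, a list of rows, each an object of numbers: "claw": the finger opening in cm, from 0 to 8.7; "dx", "dy", "dz": the shift along the tool's x, y, z in cm; "ax", "ay", "az": the turn, a rotation vector about the tool's x, y, z in rad. In form: [{"claw": .., "dx": .., "dy": .., "dz": .., "ax": .., "ay": .., "az": ..}, ...]. A call has exactly 10 rows; each row shifts and turns the commanded pose from where the row before left it, along the tool's axes as they then stand; what a row does not reach is not made up. A row lasts 1/8 s, in which the tool goes at most 62.5 mm and 10.7 degrees, less where a joint would pass 70% of its speed; a pose out of reach is approached as far as the arm can. A call is refused whole if a number of a shift passes 6.25 or a number of a turn 0.188, either way. A call with a gripper value outside its range is refused whole. The fingers move at their own pace and stop on an object; FORCE is the grip in N (left out, the last holds). Time passes only in rows, so rows that do not move let the fingers close, or fill a call up. It gives the time, the measured TCP pose, the force and the opening at its end, in the units of the state.
- status.read_state(): the state, without advancing time (a new reading comes with each control period).
- eyes.grab_frame(name): name is "side" or "top"; returns the picture (400x640x3 uint8, red, green, blue); there is no depth.
- eyes.camera_model(name): a dict with "vertical_fov" (degrees; the focal length in pixels is half the picture's height over the tangent of half this angle, whatever the lens; pixels are square), "cx", "cy" (the principal point, pixels), "R" (3x3) and "t" (3): a world point X has camera coordinates R X + t. Camera axes: x right, y down, z forward; pixel columns grow to the right and rows downward; lengths in mm; the calibration is good to about 2 mm. A picture is of the moment at which its call begins. camera_model takes no time and is no camera call.
- ticket.sign_off(): hands the job in, once; it reports no verdict.
The state is a dict: "time": time; "joint_pos": joint angles; "qvel": joint speeds; "effort": joint torques, N m; "position": TCP position; "eef_rot": TCP orientation; "ft_force": force on the tool from outside, world axes, zero at the start; "torque": the same for the moment, N m; "gripper_width": opening from 0.0 (shut) to 1.0 (fully open).
Only numpy, scipy, OpenCV 4.12 (cv2) and the standard library are available. Lean on these libraries where they do the work, as an engineer would, in place of code of your own. Each camera call takes 0.05 s, during which the arm holds its last target. There are 200 camera calls.

## Task

Make the coil-test supply safe: first turn its isolator handle a quarter turn anticlockwise (seen from above) to the OFF stop, then put the loose black insulating cap over the bare brass stud terminal and press it straight down through the click, carrying on until its rim is fully home on the terminal's foot. Finish while still holding the cap down with the gripper, with a firm push and nothing let go; leave the parts lying on the bench and the toggle switch panel alone.

Things in the scene. Friction and masses are not known exactly. Their poses are not given: they have to be found in the camera images.
- supply: coil-test supply, a low grey die-cast enclosure fixed to the bench, 170 (x) x 260 (y) x 65 mm high. Origin: centre of its underside on the bench; z up. On its flat lid: the isolator at local (0, +70) mm and two stud terminals at (-42, -70) and (+42, -70) mm; which of the two is the bare one varies. Between them a flat meter and a fuse cap, at most 12 mm high
- isolator (a joint): quarter-turn isolator handle, angle in rad about the vertical: 0 at the ON stop (grip bar along the supply's x axis), pi/2 at the OFF stop (bar along the supply's y axis); grows anticlockwise seen from above. Stiff (about 0.12 N m of friction), stays where it is left
- isolator_grip (a point): point on the handle's turning axis in the grip bar, 99 mm above the bench; it turns with the handle and its x axis lies along the bar. The bar is black, 58 mm long, 16 mm thick, upright, from 79 to 110 mm above the bench; under it is a round boss of 28 mm radius (top 79 mm above the bench) on a 70 mm square plate
- post: the bare stud terminal, fixed on the supply's lid: round black foot (54 mm diameter, 6 mm thick, screw ears along its y), on it a black collar of 23 mm diameter, tapered to 17 mm at its top, and an M8 brass stud with its tip 32 mm above the underside. Four sprung catches stand out of the collar to 15 mm radius, 13 mm above the underside. Origin: centre of the underside, 65 mm above the bench; z up
- post_seat (a point): centre of the foot's top face, 71 mm above the bench, on the stud's axis: the cap's rim rests here when fully home. The cap's lip meets the catches with the rim 11 mm above this point; they resist with some 10 to 15 N, highest near 9 mm, then give way and the force drops (the click); below 4 mm they close behind the lip and draw the cap down. A firm push on the seat is 10 N or more; 25 N does no harm
- cap: the loose snap cap, black ribbed plastic cup, 38 mm outer diameter, 32 mm high, about 22 g, standing on the bench with its mouth down. Origin: centre of the mouth's rim (its underside), z up towards the closed top. Mouth 26 mm in diameter (inner lip 3 mm high), bore above it 31.6 mm, 28 mm deep in all
- capped_post: the second terminal on the supply, same foot, already wearing an identical cap (top 103 mm above the bench). Origin: centre of the foot's underside. Needs nothing
- toggle_panel: bystander: black bakelite toggle switch panel fixed to the bench, 70 x 95 x 30 mm, small steel bat lever on top. Origin: centre of its underside
- toggle_tip (a point): tip of that bat lever, about 56 mm above the bench; leave it as it is
- coil: bystander: flipper coil, copper winding between white flanges, standing on end, 42 mm diameter, 60 mm high. Origin: centre of its underside
- saucer: bystander: red plastic kickout saucer, round cup with a 60 mm flange, 21 mm high. Origin: centre of its underside
- bracket: bystander: bent steel outhole bracket, 35 x 70 x 43 mm. Origin: centre of its base's underside
Things that resemble listed ones, but are neither listed nor needed, are in the scene too. Leave any brown look-alike of the cap alone.

How it is judged:
By the outcome, as a careful person would: the job done as asked, in the order asked, and still so for the second after the job is handed in, while the arm keeps its last pose, push and grip.
It also fails if it takes over 58 s, if anything falls off the work surface, if the arm or the gripper's body presses on something with over 40 N, if the wrist force passes 120 N, or if a joint passes its speed limit or range.

## Working session

There is one attempt and no reset: what is moved stays moved. The work goes in short steps, Python scripts to look and compute and a shell command to move; the robot and the scene stay as the last step left them, time stands still between calls to the robot, and variables do not carry over. Pictures are saved under pics/ and viewed, about 8 in all and at most 12, crops included, and the job is handed in when it is done.

```bash
ls; mkdir -p pics
python3 - <<'E'
from bench import status, eyes
import cv2
s=status.read_state();print(s)
for n in("side","top"):
    f=eyes.grab_frame(n);cv2.imwrite(f"pics/{n}0.png",f[:,:,::-1]);print(n,eyes.camera_model(n))
E
```

```text
pics
{'time': 0.0, 'joint_pos': array([-1.49548406e+00,  5.28469381e-01,  1.43389107e+00, -1.86851944e-05,
        1.18135966e+00, -1.78508660e-01]), 'qvel': array([-0.00124336,  0.00059287, -0.00072404, -0.00053275, -0.00022713,
       -0.00088601]), 'effort': array([-4.99649341e-04, -4.40047538e+01, -1.76593459e+01,  6.31562294e-02,
        5.82307333e-02, -1.59584233e-04]), 'position': array([ 156.9033913 , -604.24308679,  221.57321099]), 'eef_rot': array([-7.84178161e-04,  7.90920272e-01, -6.11918288e-01, -7.18792736e-04]), 'ft_force': array([ 0.25506607,  0.1782742 , -0.78984957]), 'torque': array([-0.00291444, -0.02130727,  0.00950753]), 'gripper_width': 1.0000462012636464}
side {'vertical_fov': 56.531858707155614, 'cx': 315.9546601924778, 'cy': 198.3455598830685, 'R': array([[ 0.95478975, -0.2967009 , -0.0185773 ],
       [-0.20752255, -0.6204588 , -0.75628385],
       [ 0.21286365,  0.72594728, -0.65397983]]), 't': array([-515.17015599,  184.45066153,  778.03432265])}
top {'vertical_fov': 42.15593995930263, 'cx': 319.87277078280863, 'cy': 201.3784275328179, 'R': array([[ 1.10821333e-02, -9.99936867e-01,  1.85714726e-03],
       [-9.78332247e-01, -1.12266573e-02, -2.06736492e-01],
       [ 2.06744289e-01,  4.74174308e-04, -9.78394897e-01]]), 't': array([  -2.86020626,  555.25067399, 1229.23805803])}
```

View pics/side0.png

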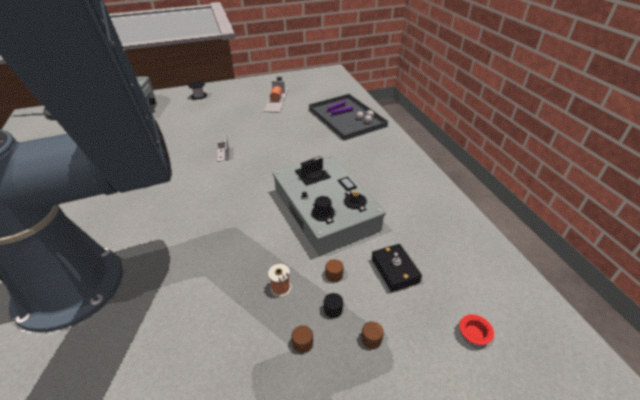

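View pics/top0.png

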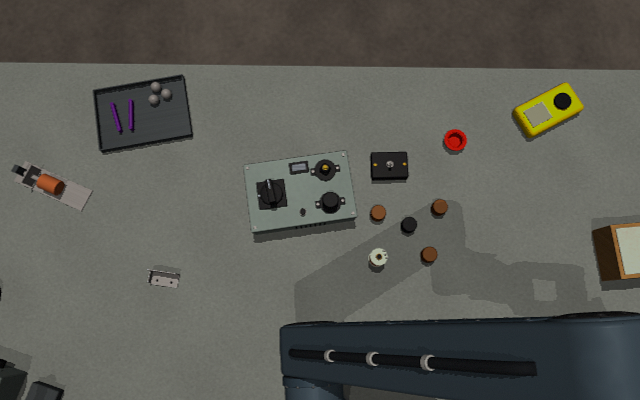

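Side view: the black cap is at (333,306), brown look-alikes at (334,270), (302,339) and (372,335). The bare stud is at (355,200), the capped one at (323,207), the handle at (312,168) and the toggle panel at (397,266).
Top view: the black cap is at (409,225), brown look-alikes at (378,213), (440,207) and (429,255), and a black knob sits on the yellow meter at (563,101). The capped post is at (330,202), the bare stud at (325,169) and the isolator at (271,192).
I choose the black cap at top (409,225) and check it in a close crop.

```bash
cat > h.py <<'E'
import numpy as np, cv2
from bench import status, eyes
def ray(n,uv):
    m=eyes.camera_model(n);f=200/np.tan(np.radians(m["vertical_fov"])/2)
    R=np.array(m["R"]);d=R.T@[(uv[0]-m["cx"])/f,(uv[1]-m["cy"])/f,1];return -R.T@np.array(m["t"]),d
def plane(n,uv,z):
    c,d=ray(n,uv);return (c+d*(z-c[2])/d[2])
def proj(n,X):
    m=eyes.camera_model(n);f=200/np.tan(np.radians(m["vertical_fov"])/2)
    p=np.array(m["R"])@X+m["t"];return np.array([f*p[0]/p[2]+m["cx"],f*p[1]/p[2]+m["cy"]])
def two(a,b):
    (c1,d1),(c2,d2)=ray("top",a),ray("side",b)
    s=np.linalg.lstsq(np.c_[d1,-d2],c2-c1,rcond=None)[0]
    p,q=c1+s[0]*d1,c2+s[1]*d2;return (p+q)/2,np.linalg.norm(p-q)
E
python3 - <<'E'
from h import *
t=cv2.imread("pics/top0.png");s=cv2.imread("pics/side0.png")
a=cv2.resize(t[145:245,240:440],None,fx=4,fy=4,interpolation=2)
b=cv2.resize(s[150:330,260:440],(0,0),fx=1.6,fy=1.6)
cv2.imwrite("pics/c1.png",a)
cv2.imwrite("pics/c2.png",cv2.resize(s[150:325,265:425],None,fx=3.4,fy=3.4,interpolation=2))
# lid mask corner
hsv=cv2.cvtColor(t,cv2.COLOR_BGR2HSV)
print(t[170,250:262:4],t[215,290],t[300,250])
# cap blob
for n,im,(u,v) in(("top",t,(409,225)),("side",s,(333,306))):
    m=(im.max(2)<62).astype(np.uint8)
    k,l,st,ce=cv2.connectedComponentsWithStats(m);i=l[v,u];print(n,st[i],ce[i])
E
```

```text
[[121 129 120]
 [121 129 120]
 [121 128 121]] [119 126 118] [101 109 108]
top [401 217  16  20 248] [408.25       225.95564516]
side [323 294  20  24 388] [332.41237113 305.67783505]
```

View pics/c1.png

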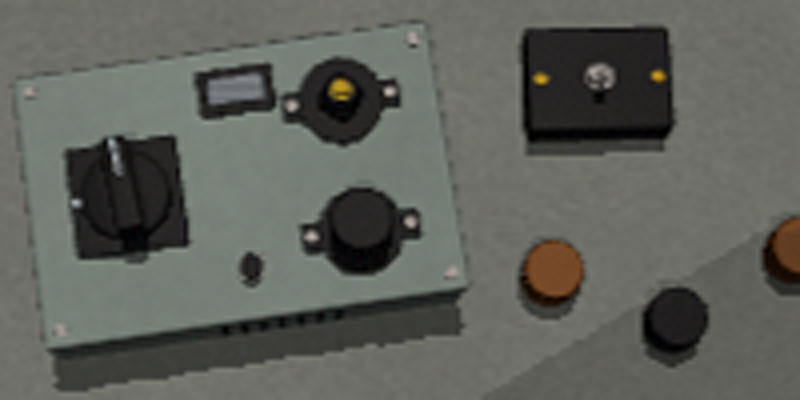

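View pics/c2.png

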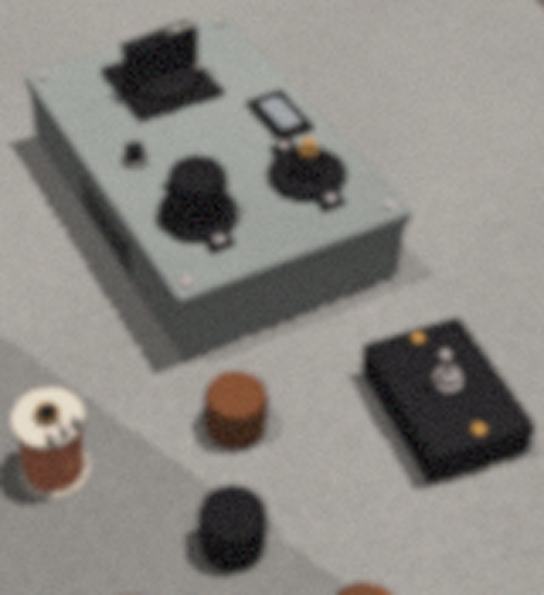

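The crops show that the chosen cap is black, at c1 (677,317), with brown look-alikes next to it. The bare brass stud is at (342,88) on the +x side, and the capped post is at (360,222). The handle bar runs along the supply's x axis (ON). The lid corners are at (17,80), (425,22), (467,287) and (50,348).

Run:
```python
from h import *
T=lambda x,y:((x+.5)/4-.5+240,(y+.5)/4-.5+145)
S=lambda x,y:((x+.5)/3.4-.5+265,(y+.5)/3.4-.5+150)
c=np.array([plane("top",T(*p),65)[:2] for p in[(17,80),(425,22),(467,287),(50,348)]])
L=np.array([(85,130),(85,-130),(-85,-130),(-85,130)])
cs=np.array([plane("side",S(*p),65)[:2] for p in[(222,24),(410,214),(182,297),(27,78)]])
def fit(c):
    A=np.array([*c]).mean(0);d=c-A;th=np.arctan2((L[:,0]*d[:,1]-L[:,1]*d[:,0]).sum(),(L*d).sum())
    R=np.array([[np.cos(th),-np.sin(th)],[np.sin(th),np.cos(th)]]);print(A,th,"res",(d-L@R.T).round(1).tolist())
    for n,p in(("iso",(0,70)),("post",(42,-70)),("capped",(-42,-70))):print(n,A+R@p)
fit(c);fit(cs)
print("stud two",two(T(342,86),S(308,146)), plane("top",T(342,86),97))
print("captop",plane("top",T(677,317),32),plane("side",S(233,508),32),two(T(677,317),S(233,508)))
q=status.read_state();w=q["eef_rot"];from scipy.spatial.transform import Rotation as Ro
M=Ro.from_quat(w,scalar_first=True).as_matrix();print(M.round(3),q["position"])
```

```text
[581.48403378  53.78362396] 0.15764519286533463 res [[0.6, -0.8], [0.7, 0.6], [-0.7, 1.4], [-0.6, -1.2]]
iso [570.49452117 122.91560363]
post [633.95273418  -8.75464815]
capped [550.99435858 -21.94206327]
[579.27249508  50.72530874] 0.16412801349646317 res [[-3.6, -6.7], [0.1, 1.2], [2.2, 4.8], [1.3, 0.7]]
iso [567.83504632 119.78459317]
post [632.1455145  -11.47150643]
capped [549.27437318 -25.19644494]
stud two (array([634.02491998,  -8.1738103 ,  94.56020927]), np.float64(3.329046295030127)) [635.03557065  -8.45331385  97.        ]
captop [ 505.6047914  -220.59022101   32.        ] [ 506.33151438 -219.08958445   32.        ] (array([ 505.58684405, -220.29492235,   33.88795263]), np.float64(0.5936120830693775))
[[ 0.251 -0.968 -0.   ]
 [-0.968 -0.251  0.002]
 [-0.002 -0.    -1.   ]] [ 156.88308632 -604.32434955  221.69019338]
```

```bash
python3 -m inch '[{"claw":8.7,"dx":-3,"dy":-2.9},{"claw":8.7,"dx":-3,"dy":-2.9},{"claw":8.7,"dx":-3,"dy":-2.9},{"claw":8.7,"dx":-3,"dy":-2.9},{"claw":8.7,"dx":-3,"dy":-2.9},{"claw":8.7,"dx":-3,"dy":-2.9},{"claw":8.7,"dx":-3,"dy":-2.9},{"claw":8.7,"dx":-3,"dy":-2.9},{"claw":8.7,"dx":-3,"dy":-2.9},{"claw":8.7,"dx":-3,"dy":-2.9}]' 30
```

```text
$[0]: bad value
```

```bash
cat >> h.py <<'E'
from scipy.spatial.transform import Rotation as Ro
def togo(X,ang):
    q=status.read_state();M=Ro.from_quat(q["eef_rot"],scalar_first=True).as_matrix()
    a=np.arctan2(M[1,0],M[0,0]);D=np.array([[np.cos(ang),-np.sin(ang),0],[np.sin(ang),np.cos(ang),0],[0,0,1]])@np.diag([1,-1,-1])
    print("t",q["time"],"pos",q["position"].round(1),"ang",a.round(3),"q",q["joint_pos"].round(2),"F",q["ft_force"].round(1),"T",q["torque"].round(2),"w",q["gripper_width"]*87)
    print("cm tool now:",(M.T@(np.array(X)-q["position"])/10).round(2),"turn",(Ro.from_matrix(M.T@D).as_rotvec()).round(3))
E
python3 -c "
from h import *
togo([570,122.5,222],-1.413)"
```

```text
t 0.1 pos [ 156.9 -604.3  221.7] ang -1.317 q [-1.5   0.53  1.43 -0.    1.18 -0.18] F [ 0.4 -0.6 -0.1] T [0.01 0.05 0.03] w 86.93196301882384
cm tool now: [-59.98 -58.24   0.1 ] turn [-0.     0.002  0.096]
```

```bash
python3 -m inch '[{"claw":8.7,"dx":-3,"dy":-2.9,"dz":0,"ax":0,"ay":0,"az":0},{"claw":8.7,"dx":-3,"dy":-2.9,"dz":0,"ax":0,"ay":0,"az":0},{"claw":8.7,"dx":-3,"dy":-2.9,"dz":0,"ax":0,"ay":0,"az":0},{"claw":8.7,"dx":-3,"dy":-2.9,"dz":0,"ax":0,"ay":0,"az":0},{"claw":8.7,"dx":-3,"dy":-2.9,"dz":0,"ax":0,"ay":0,"az":0},{"claw":8.7,"dx":-3,"dy":-2.9,"dz":0,"ax":0,"ay":0,"az":0},{"claw":8.7,"dx":-3,"dy":-2.9,"dz":0,"ax":0,"ay":0,"az":0},{"claw":8.7,"dx":-3,"dy":-2.9,"dz":0,"ax":0,"ay":0,"az":0},{"claw":8.7,"dx":-3,"dy":-2.9,"dz":0,"ax":0,"ay":0,"az":0},{"claw":8.7,"dx":-3,"dy":-2.9,"dz":0,"ax":0,"ay":0,"az":0}]' 30; python3 -c "
from h import *
togo([570,122.5,222],-1.413)"
```

```text
time: 1.35
position: [362.7, -240.4, 222.4]
eef_rot: [-0.0, 0.791, -0.612, -0.0]
ft_force: [0.3, -0.2, -0.6]
gripper_width: 0.999
t 1.35 pos [ 362.7 -240.4  222.4] ang -1.317 q [-0.84  0.27  1.89  0.    0.98  0.47] F [ 0.3 -0.2 -0.6] T [ 0.02 -0.01 -0.02] w 86.89001787795678
cm tool now: [-29.93 -29.16   0.05] turn [0.    0.    0.096]
```

```bash
python3 -m inch '[{"claw":8.7,"dx":-3.3,"dy":-3.2,"dz":0,"ax":0,"ay":0,"az":0},{"claw":8.7,"dx":-3.3,"dy":-3.2,"dz":0,"ax":0,"ay":0,"az":0},{"claw":8.7,"dx":-3.3,"dy":-3.2,"dz":0,"ax":0,"ay":0,"az":0},{"claw":8.7,"dx":-3.3,"dy":-3.2,"dz":0,"ax":0,"ay":0,"az":0},{"claw":8.7,"dx":-3.3,"dy":-3.2,"dz":0,"ax":0,"ay":0,"az":0},{"claw":8.7,"dx":-3.3,"dy":-3.2,"dz":0,"ax":0,"ay":0,"az":0},{"claw":8.7,"dx":-3.3,"dy":-3.3,"dz":0,"ax":0,"ay":0,"az":0},{"claw":8.7,"dx":-3.4,"dy":-3.3,"dz":1,"ax":0,"ay":0,"az":0},{"claw":8.7,"dx":-3.4,"dy":-3.3,"dz":2,"ax":0,"ay":0,"az":0},{"claw":8.7,"dx":0,"dy":0,"dz":2,"ax":0,"ay":0,"az":0.096}]'
python3 - <<'E'
from h import *
togo([570,122.5,84],-1.413)
for n in("top","side"):
    f=eyes.grab_frame(n)[:,:,::-1]
    if n=="top":a=cv2.resize(f[140:260,230:380],(500,400),interpolation=2)
    else:a=np.hstack([a,cv2.resize(f[130:230,265:340],(300,400),interpolation=2)])
cv2.imwrite("pics/v5.png",a)
E
```

```text
time: 2.6
position: [570.4, 123.7, 171.7]
eef_rot: [-0.001, 0.761, -0.649, 0.0]
ft_force: [-0.3, -0.4, -0.1]
gripper_width: 1.001
t 2.6 pos [570.4 123.7 171.7] ang -1.412 q [0.02 0.53 1.59 0.   1.01 1.43] F [-0.3 -0.4 -0.1] T [-0.04 -0.03  0.01] w 87.06587884543903
cm tool now: [0.12 0.08 8.77] turn [-0.002  0.     0.001]
```

View pics/v5.png

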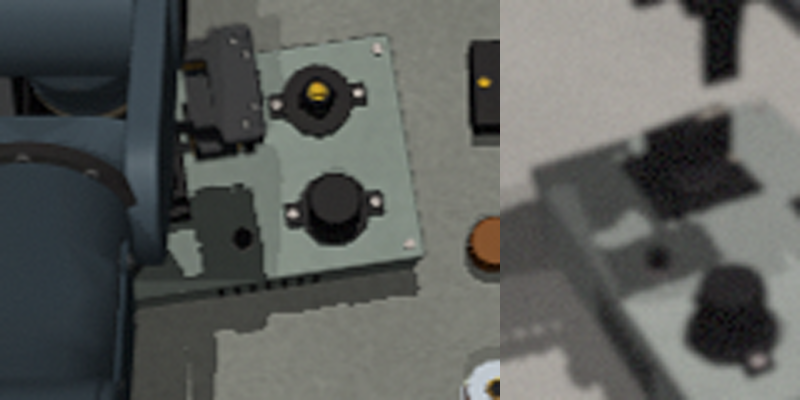

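The view shows the gripper above the isolator, which it hides in the top view. In the side part a finger is above and beyond the bar. The position agrees with the estimate, so I descend and close.

```bash
python3 -m inch '[{"claw":8.7,"dx":0.1,"dy":0.1,"dz":2,"ax":0,"ay":0,"az":0},{"claw":8.7,"dx":0,"dy":0,"dz":2,"ax":0,"ay":0,"az":0},{"claw":8.7,"dx":0,"dy":0,"dz":2,"ax":0,"ay":0,"az":0},{"claw":8.7,"dx":0,"dy":0,"dz":1.5,"ax":0,"ay":0,"az":0},{"claw":8.7,"dx":0,"dy":0,"dz":1.1,"ax":0,"ay":0,"az":0},{"claw":5,"dx":0,"dy":0,"dz":0,"ax":0,"ay":0,"az":0},{"claw":3,"dx":0,"dy":0,"dz":0,"ax":0,"ay":0,"az":0},{"claw":2,"dx":0,"dy":0,"dz":0,"ax":0,"ay":0,"az":0},{"claw":1,"dx":0,"dy":0,"dz":0,"ax":0,"ay":0,"az":0},{"claw":1,"dx":0,"dy":0,"dz":0,"ax":0,"ay":0,"az":0}]' 30
python3 - <<'E'
from h import *
togo([570,122.5,84],-1.413)
E
```

```text
time: 3.95
position: [568.2, 119.6, 86.8]
eef_rot: [-0.0, 0.761, -0.649, 0.0]
ft_force: [-0.3, -0.1, 0.6]
gripper_width: 0.514
t 3.95 pos [568.2 119.6  86.8] ang -1.413 q [0.02 0.65 1.66 0.   0.83 1.43] F [-0.3 -0.1  0.6] T [ 0.   -0.01  0.03] w 44.72592689771888
cm tool now: [-0.26 -0.22  0.28] turn [-0.001 -0.     0.   ]
```

```bash
python3 -m inch '[{"claw":4.4,"dx":-0.2,"dy":-0.2,"dz":0.2,"ax":0,"ay":0,"az":0},{"claw":3,"dx":0,"dy":0,"dz":0,"ax":0,"ay":0,"az":0},{"claw":2,"dx":0,"dy":0,"dz":0,"ax":0,"ay":0,"az":0},{"claw":1,"dx":0,"dy":0,"dz":0,"ax":0,"ay":0,"az":0},{"claw":1,"dx":0,"dy":0,"dz":0,"ax":0,"ay":0,"az":0},{"claw":1,"dx":0,"dy":0,"dz":0,"ax":0,"ay":0,"az":0},{"claw":1,"dx":0,"dy":0,"dz":0,"ax":0,"ay":0,"az":0},{"claw":1,"dx":0,"dy":0,"dz":0,"ax":0,"ay":0,"az":0},{"claw":1,"dx":0,"dy":0,"dz":0,"ax":0,"ay":0,"az":0},{"claw":1,"dx":0,"dy":0,"dz":0,"ax":0,"ay":0,"az":0}]' 30
python3 - <<'E'
from h import *
togo([570,122.5,84],-1.413)
E
```

```text
time: 5.2
position: [569.6, 123.3, 84.5]
eef_rot: [-0.001, 0.761, -0.649, -0.001]
ft_force: [-0.8, 5.4, -0.7]
gripper_width: 0.185
t 5.2 pos [569.6 123.3  84.5] ang -1.413 q [0.02 0.66 1.65 0.   0.83 1.43] F [-0.8  5.4 -0.7] T [ 0.85 -0.03  0.11] w 16.093174616940274
cm tool now: [ 0.08 -0.03  0.05] turn [-0.     0.002 -0.   ]
```

```bash
python3 -m inch '[{"claw":1,"dx":-0.1,"dy":0,"dz":0,"ax":0,"ay":0,"az":-0.1},{"claw":1,"dx":0,"dy":0,"dz":0,"ax":0,"ay":0,"az":-0.15},{"claw":1,"dx":0,"dy":0,"dz":0,"ax":0,"ay":0,"az":-0.15},{"claw":1,"dx":0,"dy":0,"dz":0,"ax":0,"ay":0,"az":-0.15},{"claw":1,"dx":0,"dy":0,"dz":0,"ax":0,"ay":0,"az":-0.15},{"claw":1,"dx":0,"dy":0,"dz":0,"ax":0,"ay":0,"az":-0.15},{"claw":1,"dx":0,"dy":0,"dz":0,"ax":0,"ay":0,"az":-0.15},{"claw":1,"dx":0,"dy":0,"dz":0,"ax":0,"ay":0,"az":-0.15},{"claw":1,"dx":0,"dy":0,"dz":0,"ax":0,"ay":0,"az":-0.15},{"claw":1,"dx":0,"dy":0,"dz":0,"ax":0,"ay":0,"az":-0.1}]' 40
python3 - <<'E'
from h import *
togo([570,122.5,84],0.158)
E
```

```text
time: 6.45
position: [569.7, 123.6, 84.5]
eef_rot: [-0.001, 1.0, -0.005, 0.0]
ft_force: [-0.1, 1.9, -0.9]
gripper_width: 0.179
t 6.45 pos [569.7 123.6  84.5] ang -0.011 q [0.02 0.66 1.65 0.   0.83 0.03] F [-0.1  1.9 -0.9] T [ 0.48 -0.1  -0.08] w 15.582182758730724
cm tool now: [0.04 0.11 0.05] turn [-0.001 -0.    -0.169]
```

```bash
python3 -m inch '[{"claw":1,"dx":0,"dy":0,"dz":0,"ax":0,"ay":0,"az":-0.05},{"claw":1,"dx":0,"dy":0,"dz":0,"ax":0,"ay":0,"az":-0.05},{"claw":1,"dx":0,"dy":0,"dz":0,"ax":0,"ay":0,"az":-0.04},{"claw":1,"dx":0,"dy":0,"dz":0,"ax":0,"ay":0,"az":-0.02},{"claw":1,"dx":0,"dy":0,"dz":0,"ax":0,"ay":0,"az":-0.02},{"claw":1,"dx":0,"dy":0,"dz":0,"ax":0,"ay":0,"az":-0.02},{"claw":1,"dx":0,"dy":0,"dz":0,"ax":0,"ay":0,"az":-0.02},{"claw":1,"dx":0,"dy":0,"dz":0,"ax":0,"ay":0,"az":0},{"claw":1,"dx":0,"dy":0,"dz":0,"ax":0,"ay":0,"az":0},{"claw":1,"dx":0,"dy":0,"dz":0,"ax":0,"ay":0,"az":0}]'
python3 - <<'E'
from h import *
togo([570,122.5,84],0.158)
E
```

```text
time: 7.7
position: [569.7, 123.1, 84.5]
eef_rot: [-0.0, 0.995, 0.103, 0.0]
ft_force: [1.9, 4.7, -2.5]
gripper_width: 0.183
t 7.7 pos [569.7 123.1  84.5] ang 0.206 q [ 0.02  0.66  1.65  0.    0.83 -0.19] F [ 1.9  4.7 -2.5] T [ 0.87 -0.26 -1.03] w 15.897234075216794
cm tool now: [0.02 0.06 0.05] turn [-0.    -0.     0.048]
```

The opening torque rose to 1.03 N m with the tool 0.05 rad past nominal, so the handle is against the OFF stop. I release and rise.

```bash
python3 -m inch '[{"claw":3,"dx":0,"dy":0,"dz":0,"ax":0,"ay":0,"az":0},{"claw":5,"dx":0,"dy":0,"dz":0,"ax":0,"ay":0,"az":0},{"claw":6,"dx":0,"dy":0,"dz":0,"ax":0,"ay":0,"az":0},{"claw":6.5,"dx":0,"dy":0,"dz":0,"ax":0,"ay":0,"az":0},{"claw":6.5,"dx":0,"dy":0,"dz":-2,"ax":0,"ay":0,"az":0.048},{"claw":6.5,"dx":0,"dy":0,"dz":-3,"ax":0,"ay":0,"az":0},{"claw":6.5,"dx":0,"dy":0,"dz":-3,"ax":0,"ay":0,"az":0},{"claw":6.5,"dx":0,"dy":2,"dz":-1,"ax":0,"ay":0,"az":0},{"claw":6.5,"dx":0,"dy":4,"dz":0,"ax":0,"ay":0,"az":0},{"claw":6.5,"dx":0,"dy":4,"dz":0,"ax":0,"ay":0,"az":0}]'
python3 - <<'E'
from h import *
togo([505.8,-220.2,60],0.158)
E
```

```text
time: 8.95
position: [585.2, 22.0, 174.0]
eef_rot: [0.0, 0.997, 0.08, -0.0]
ft_force: [0.1, 0.4, -1.3]
gripper_width: 0.749
t 8.95 pos [585.2  22.  174. ] ang 0.16 q [-0.15  0.53  1.58 -0.    1.03 -0.31] F [ 0.1  0.4 -1.3] T [-0.02 -0.11 -0.03] w 65.18128671545603
cm tool now: [-11.68  22.64  11.43] turn [0.001 0.001 0.002]
```

```bash
python3 -m inch '[{"claw":6.5,"dx":-2,"dy":4,"dz":0,"ax":0,"ay":0,"az":0},{"claw":6.5,"dx":-2,"dy":4,"dz":0,"ax":0,"ay":0,"az":0},{"claw":6.5,"dx":-2,"dy":4,"dz":0,"ax":0,"ay":0,"az":0},{"claw":6.5,"dx":-2,"dy":4,"dz":0,"ax":0,"ay":0,"az":0},{"claw":6.5,"dx":-2,"dy":4,"dz":2,"ax":0,"ay":0,"az":0},{"claw":6.5,"dx":-1.7,"dy":2.6,"dz":3,"ax":0,"ay":0,"az":0},{"claw":6.5,"dx":0,"dy":0,"dz":3,"ax":0,"ay":0,"az":0},{"claw":6.5,"dx":0,"dy":0,"dz":2,"ax":0,"ay":0,"az":0},{"claw":6.5,"dx":0,"dy":0,"dz":0,"ax":0,"ay":0,"az":0},{"claw":6.5,"dx":0,"dy":0,"dz":0,"ax":0,"ay":0,"az":0}]'
python3 - <<'E'
from h import *
togo([505.8,-220.2,10],0.158)
f=eyes.grab_frame("side")[:,:,::-1];g=eyes.grab_frame("top")[:,:,::-1]
cv2.imwrite("pics/v6.png",np.hstack([cv2.resize(f[140:340,260:420],(400,500),interpolation=2),cv2.resize(g[140:265,235:335],(400,500),interpolation=2)]))
E
```

```text
time: 10.2
position: [505.6, -218.2, 74.7]
eef_rot: [0.0, 0.997, 0.079, 0.0]
ft_force: [0.2, 0.0, -0.1]
gripper_width: 0.741
t 10.2 pos [ 505.6 -218.2   74.7] ang 0.159 q [-0.61  0.65  1.74 -0.    0.75 -0.77] F [ 0.2  0.  -0.1] T [-0.01 -0.14  0.01] w 64.45660543109253
cm tool now: [-0.02  0.19  6.47] turn [ 0.    -0.     0.001]
```

View pics/v6.png

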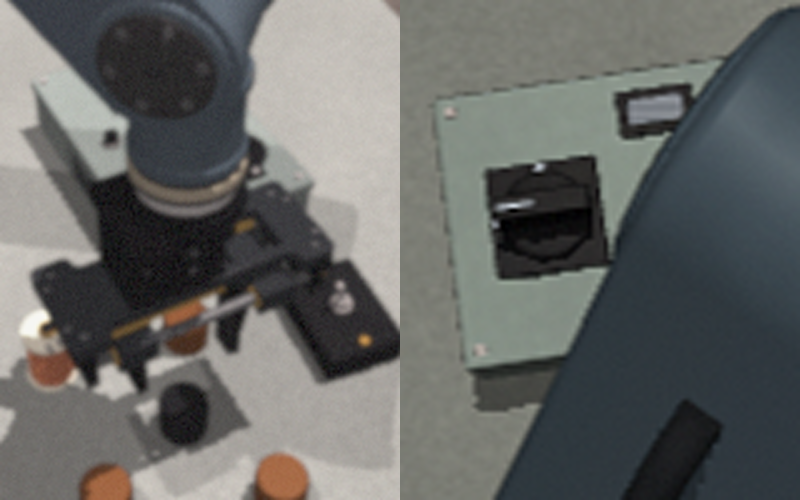

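The handle (right, about (540,205)) now lies along the supply's y axis, at the OFF stop. In the left part the fingers straddle the black cap at (183,413), and the brown ones are clear of them. I descend and grip.

```bash
python3 -m inch '[{"claw":6.5,"dx":0,"dy":0.2,"dz":2,"ax":0,"ay":0,"az":0},{"claw":6.5,"dx":0,"dy":0,"dz":2,"ax":0,"ay":0,"az":0},{"claw":6.5,"dx":0,"dy":0,"dz":1.5,"ax":0,"ay":0,"az":0},{"claw":6.5,"dx":0,"dy":0,"dz":0.9,"ax":0,"ay":0,"az":0},{"claw":6.5,"dx":0,"dy":0,"dz":0,"ax":0,"ay":0,"az":0},{"claw":5,"dx":0,"dy":0,"dz":0,"ax":0,"ay":0,"az":0},{"claw":4,"dx":0,"dy":0,"dz":0,"ax":0,"ay":0,"az":0},{"claw":3,"dx":0,"dy":0,"dz":0,"ax":0,"ay":0,"az":0},{"claw":3,"dx":0,"dy":0,"dz":0,"ax":0,"ay":0,"az":0},{"claw":3,"dx":0,"dy":0,"dz":0,"ax":0,"ay":0,"az":0}]' 40
python3 - <<'E'
from h import *
togo([505.8,-220.2,10],0.158)
f=eyes.grab_frame("side")[:,:,::-1]
cv2.imwrite("pics/v7.png",cv2.resize(f[250:340,270:390],None,fx=5,fy=5,interpolation=2))
E
```

```text
time: 11.55
position: [506.2, -219.6, 10.9]
eef_rot: [0.0, 0.997, 0.079, 0.0]
ft_force: [-0.2, -0.1, 2.4]
gripper_width: 0.426
t 11.55 pos [ 506.2 -219.6   10.9] ang 0.159 q [-0.61  0.76  1.76  0.    0.62 -0.77] F [-0.2 -0.1  2.4] T [ 0.01 -0.03 -0.02] w 37.10524852142868
cm tool now: [-0.05  0.05  0.09] turn [ 0.    -0.     0.001]
```

View pics/v7.png

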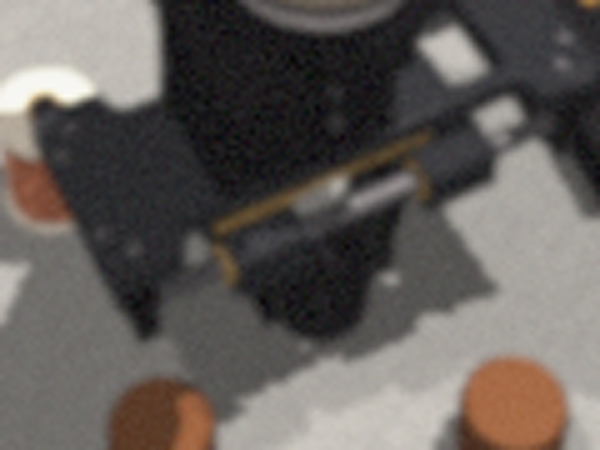

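Cap gripped at 37.1 mm between the pads: the black cup is at (330,320) and the brown ones are untouched. Now I lift.

```bash
python3 -m inch '[{"claw":3,"dx":0,"dy":0,"dz":0,"ax":0,"ay":0,"az":0},{"claw":3,"dx":0,"dy":0,"dz":-1,"ax":0,"ay":0,"az":0},{"claw":3,"dx":0,"dy":0,"dz":-2,"ax":0,"ay":0,"az":0},{"claw":3,"dx":0,"dy":0,"dz":-3,"ax":0,"ay":0,"az":0},{"claw":3,"dx":0,"dy":0,"dz":-3,"ax":0,"ay":0,"az":0},{"claw":3,"dx":0,"dy":0,"dz":-3,"ax":0,"ay":0,"az":0},{"claw":3,"dx":0,"dy":0,"dz":-2,"ax":0,"ay":0,"az":0},{"claw":3,"dx":0,"dy":0,"dz":-1,"ax":0,"ay":0,"az":0},{"claw":3,"dx":0,"dy":0,"dz":0,"ax":0,"ay":0,"az":0},{"claw":3,"dx":0,"dy":0,"dz":0,"ax":0,"ay":0,"az":0}]' 60
python3 - <<'E'
from h import *
togo([634.3,-8.4,125],0.158)
E
```

```text
time: 12.85
position: [505.4, -219.1, 159.7]
eef_rot: [-0.001, 0.997, 0.079, -0.001]
ft_force: [-0.1, -0.1, 1.0]
gripper_width: 0.428
t 12.85 pos [ 505.4 -219.1  159.7] ang 0.159 q [-0.61  0.51  1.68  0.    0.95 -0.77] F [-0.1 -0.1  1. ] T [-0.04 -0.1  -0.  ] w 37.23547918027239
cm tool now: [ 16.06 -18.76   3.47] turn [-0.001  0.001  0.001]
```

```bash
python3 -m inch '[{"claw":3,"dx":1,"dy":-1.2,"dz":0,"ax":0,"ay":0,"az":0},{"claw":3,"dx":2,"dy":-2.4,"dz":0,"ax":0,"ay":0,"az":0},{"claw":3,"dx":3,"dy":-3.5,"dz":0,"ax":0,"ay":0,"az":0},{"claw":3,"dx":3,"dy":-3.5,"dz":0,"ax":0,"ay":0,"az":0},{"claw":3,"dx":3,"dy":-3.5,"dz":0,"ax":0,"ay":0,"az":0},{"claw":3,"dx":2.5,"dy":-2.8,"dz":0.5,"ax":0,"ay":0,"az":0},{"claw":3,"dx":1.5,"dy":-1.9,"dz":1,"ax":0,"ay":0,"az":0},{"claw":3,"dx":0,"dy":0,"dz":1,"ax":0,"ay":0,"az":0},{"claw":3,"dx":0,"dy":0,"dz":0,"ax":0,"ay":0,"az":0},{"claw":3,"dx":0,"dy":0,"dz":0,"ax":0,"ay":0,"az":0}]'
python3 - <<'E'
from h import *
togo([634.3,-8.4,120],0.158)
f=eyes.grab_frame("side")[:,:,::-1];g=eyes.grab_frame("top")[:,:,::-1]
cv2.imwrite("pics/v8.png",np.hstack([cv2.resize(f[140:240,300:400],(500,500),interpolation=2),cv2.resize(g[140:240,295:355],(300,500),interpolation=2)]))
print(proj("side",[634.3,-8.9,97]),proj("side",[634.3,-8.9,71]))
E
```

```text
time: 14.1
position: [633.7, -9.8, 135.4]
eef_rot: [0.0, 0.997, 0.079, -0.0]
ft_force: [-1.0, -0.1, 0.3]
gripper_width: 0.428
t 14.1 pos [633.7  -9.8 135.4] ang 0.157 q [-0.19  0.64  1.49 -0.    1.01 -0.35] F [-1.  -0.1  0.3] T [ 0.01 -0.08 -0.03] w 37.25792124870432
cm tool now: [ 0.09 -0.13  1.54] turn [-0.     0.001 -0.001]
[356.22919581 191.72001588] [355.64193097 200.35427396]
```

View pics/v8.png

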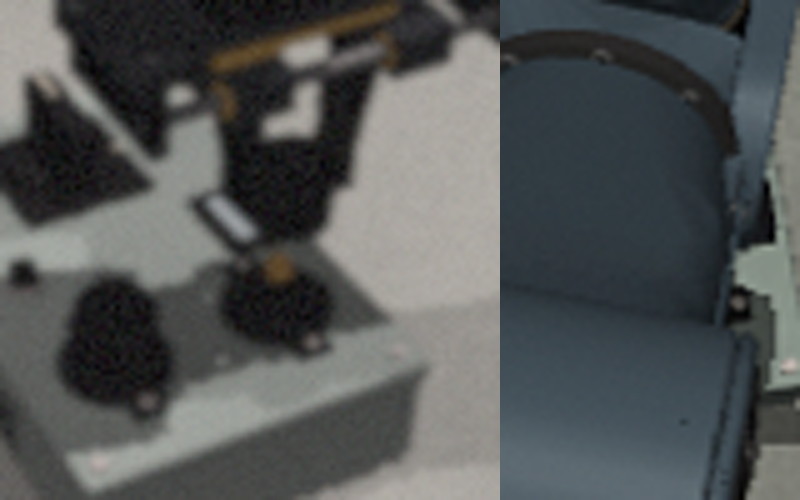

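The side part shows the held cap's mouth at about (279,230), directly above the brass tip at (279,268), so the two line up across the view. I lower to just above the catches and watch the force.

```bash
python3 -m inch '[{"claw":3,"dx":0.08,"dy":-0.1,"dz":1,"ax":0,"ay":0,"az":0},{"claw":3,"dx":0,"dy":0,"dz":0.8,"ax":0,"ay":0,"az":0},{"claw":3,"dx":0,"dy":0,"dz":0.6,"ax":0,"ay":0,"az":0},{"claw":3,"dx":0,"dy":0,"dz":0.5,"ax":0,"ay":0,"az":0},{"claw":3,"dx":0,"dy":0,"dz":0.4,"ax":0,"ay":0,"az":0},{"claw":3,"dx":0,"dy":0,"dz":0.3,"ax":0,"ay":0,"az":0},{"claw":3,"dx":0,"dy":0,"dz":0.2,"ax":0,"ay":0,"az":0},{"claw":3,"dx":0,"dy":0,"dz":0.1,"ax":0,"ay":0,"az":0},{"claw":3,"dx":0,"dy":0,"dz":0,"ax":0,"ay":0,"az":0},{"claw":3,"dx":0,"dy":0,"dz":0,"ax":0,"ay":0,"az":0}]'
python3 - <<'E'
from h import *
togo([634.3,-8.4,82],0.158)
E
```

```text
time: 15.45
position: [635.0, -7.4, 96.7]
eef_rot: [0.0, 0.997, 0.079, 0.0]
ft_force: [-0.0, -0.3, 0.6]
gripper_width: 0.426
t 15.45 pos [635.   -7.4  96.7] ang 0.159 q [-0.19  0.7   1.51  0.    0.94 -0.35] F [-0.  -0.3  0.6] T [-0.02 -0.05 -0.  ] w 37.02774680719573
cm tool now: [-0.08  0.08  1.47] turn [ 0.    -0.     0.001]
```

```bash
python3 -m inch '[{"claw":3,"dx":-0.04,"dy":0.05,"dz":0.2,"ax":0,"ay":0,"az":0},{"claw":3,"dx":0,"dy":0,"dz":0.1,"ax":0,"ay":0,"az":0},{"claw":3,"dx":0,"dy":0,"dz":0.1,"ax":0,"ay":0,"az":0},{"claw":3,"dx":0,"dy":0,"dz":0.1,"ax":0,"ay":0,"az":0},{"claw":3,"dx":0,"dy":0,"dz":0,"ax":0,"ay":0,"az":0},{"claw":3,"dx":0,"dy":0,"dz":0,"ax":0,"ay":0,"az":0},{"claw":3,"dx":0,"dy":0,"dz":0,"ax":0,"ay":0,"az":0},{"claw":3,"dx":0,"dy":0,"dz":0,"ax":0,"ay":0,"az":0},{"claw":3,"dx":0,"dy":0,"dz":0,"ax":0,"ay":0,"az":0},{"claw":3,"dx":0,"dy":0,"dz":0,"ax":0,"ay":0,"az":0}]'
python3 - <<'E'
from h import *
togo([634.3,-8.4,82],0.158)
E
```

```text
time: 16.7
position: [634.2, -7.0, 92.7]
eef_rot: [-0.001, 0.997, 0.079, -0.0]
ft_force: [-1.8, 3.3, 7.3]
gripper_width: 0.429
t 16.7 pos [634.2  -7.   92.7] ang 0.159 q [-0.19  0.7   1.51  0.    0.93 -0.35] F [-1.8  3.3  7.3] T [ 0.7   0.44 -0.03] w 37.32950419909364
cm tool now: [-0.01  0.15  1.07] turn [-0.002  0.     0.001]
```

Contact with the catches is at TCP z ≈ 92.7, as expected (rim 11 mm above the seat). I trim sideways a little along the force and push on.

```bash
python3 -m inch '[{"claw":3,"dx":-0.05,"dy":-0.07,"dz":0.1,"ax":0,"ay":0,"az":0},{"claw":3,"dx":0,"dy":0,"dz":0.1,"ax":0,"ay":0,"az":0},{"claw":3,"dx":0,"dy":0,"dz":0.1,"ax":0,"ay":0,"az":0},{"claw":3,"dx":0,"dy":0,"dz":0.1,"ax":0,"ay":0,"az":0},{"claw":3,"dx":0,"dy":0,"dz":0.1,"ax":0,"ay":0,"az":0},{"claw":3,"dx":0,"dy":0,"dz":0.1,"ax":0,"ay":0,"az":0},{"claw":3,"dx":0,"dy":0,"dz":0.1,"ax":0,"ay":0,"az":0},{"claw":3,"dx":0,"dy":0,"dz":0,"ax":0,"ay":0,"az":0},{"claw":3,"dx":0,"dy":0,"dz":0,"ax":0,"ay":0,"az":0},{"claw":3,"dx":0,"dy":0,"dz":0,"ax":0,"ay":0,"az":0}]'
python3 - <<'E'
from h import *
togo([634.3,-8.4,82],0.158)
E
```

```text
time: 17.95
position: [633.0, -6.9, 83.2]
eef_rot: [-0.001, 0.997, 0.079, -0.001]
ft_force: [0.4, 5.8, -9.7]
gripper_width: 0.428
t 17.95 pos [633.   -6.9  83.2] ang 0.159 q [-0.19  0.71  1.52  0.    0.91 -0.35] F [ 0.4  5.8 -9.7] T [ 0.92 -0.19 -0.02] w 37.25907909157518
cm tool now: [0.1  0.17 0.12] turn [-0.002  0.002  0.001]
```

The catches now draw the cap down (−9.7 N), so it is past the click. I carry on to the seat, trimming +y.

```bash
python3 -m inch '[{"claw":3,"dx":-0.01,"dy":-0.08,"dz":0.1,"ax":0,"ay":0,"az":0},{"claw":3,"dx":0,"dy":0,"dz":0.05,"ax":0,"ay":0,"az":0},{"claw":3,"dx":0,"dy":0,"dz":0.05,"ax":0,"ay":0,"az":0},{"claw":3,"dx":0,"dy":0,"dz":0.05,"ax":0,"ay":0,"az":0},{"claw":3,"dx":0,"dy":0,"dz":0,"ax":0,"ay":0,"az":0},{"claw":3,"dx":0,"dy":0,"dz":0,"ax":0,"ay":0,"az":0},{"claw":3,"dx":0,"dy":0,"dz":0,"ax":0,"ay":0,"az":0},{"claw":3,"dx":0,"dy":0,"dz":0,"ax":0,"ay":0,"az":0},{"claw":3,"dx":0,"dy":0,"dz":0,"ax":0,"ay":0,"az":0},{"claw":3,"dx":0,"dy":0,"dz":0,"ax":0,"ay":0,"az":0}]'
python3 - <<'E'
from h import *
togo([634.3,-8.4,82],0.158)
E
```

```text
time: 19.2
position: [633.9, -6.6, 82.2]
eef_rot: [0.0, 0.997, 0.079, 0.0]
ft_force: [-1.9, 3.9, -0.5]
gripper_width: 0.427
t 19.2 pos [633.9  -6.6  82.2] ang 0.159 q [-0.19  0.71  1.52  0.    0.91 -0.35] F [-1.9  3.9 -0.5] T [ 0.52  0.26 -0.03] w 37.15318609171026
cm tool now: [0.01 0.18 0.02] turn [ 0.    -0.     0.001]
```

```bash
python3 -m inch '[{"claw":3,"dx":-0.02,"dy":-0.05,"dz":0.05,"ax":0,"ay":0,"az":0},{"claw":3,"dx":0,"dy":0,"dz":0.05,"ax":0,"ay":0,"az":0},{"claw":3,"dx":0,"dy":0,"dz":0.05,"ax":0,"ay":0,"az":0},{"claw":3,"dx":0,"dy":0,"dz":0.05,"ax":0,"ay":0,"az":0},{"claw":3,"dx":0,"dy":0,"dz":0,"ax":0,"ay":0,"az":0},{"claw":3,"dx":0,"dy":0,"dz":0,"ax":0,"ay":0,"az":0},{"claw":3,"dx":0,"dy":0,"dz":0,"ax":0,"ay":0,"az":0},{"claw":3,"dx":0,"dy":0,"dz":0,"ax":0,"ay":0,"az":0},{"claw":3,"dx":0,"dy":0,"dz":0,"ax":0,"ay":0,"az":0},{"claw":3,"dx":0,"dy":0,"dz":0,"ax":0,"ay":0,"az":0}]'
python3 - <<'E'
from h import *
togo([634.3,-8.4,82],0.158)
E
```

```text
time: 20.45
position: [634.1, -6.5, 81.9]
eef_rot: [0.0, 0.997, 0.079, 0.001]
ft_force: [-3.4, 2.9, 8.6]
gripper_width: 0.427
t 20.45 pos [634.1  -6.5  81.9] ang 0.159 q [-0.19  0.71  1.52 -0.    0.91 -0.34] F [-3.4  2.9  8.6] T [ 0.41  0.58 -0.04] w 37.174697863290106
cm tool now: [-0.01  0.2  -0.01] turn [ 0.001 -0.002  0.001]
```

The position holds while the force rises, so it is seated. I raise the push to about 20 N.

```bash
python3 -m inch '[{"claw":3,"dx":-0.05,"dy":0,"dz":0.05,"ax":0,"ay":0,"az":0},{"claw":3,"dx":0,"dy":0,"dz":0.05,"ax":0,"ay":0,"az":0},{"claw":3,"dx":0,"dy":0,"dz":0.05,"ax":0,"ay":0,"az":0},{"claw":3,"dx":0,"dy":0,"dz":0.05,"ax":0,"ay":0,"az":0},{"claw":3,"dx":0,"dy":0,"dz":0.05,"ax":0,"ay":0,"az":0},{"claw":3,"dx":0,"dy":0,"dz":0,"ax":0,"ay":0,"az":0},{"claw":3,"dx":0,"dy":0,"dz":0,"ax":0,"ay":0,"az":0},{"claw":3,"dx":0,"dy":0,"dz":0,"ax":0,"ay":0,"az":0},{"claw":3,"dx":0,"dy":0,"dz":0,"ax":0,"ay":0,"az":0},{"claw":3,"dx":0,"dy":0,"dz":0,"ax":0,"ay":0,"az":0}]'
python3 - <<'E'
from h import *
togo([634.3,-8.4,82],0.158)
f=eyes.grab_frame("side")[:,:,::-1]
cv2.imwrite("pics/v9.png",cv2.resize(f[135:245,270:410],None,fx=5,fy=5,interpolation=2))
E
```

```text
time: 21.7
position: [634.1, -6.4, 81.8]
eef_rot: [0.001, 0.997, 0.08, 0.002]
ft_force: [-6.4, 3.1, 21.4]
gripper_width: 0.427
t 21.7 pos [634.1  -6.4  81.8] ang 0.159 q [-0.19  0.71  1.52 -0.    0.9  -0.35] F [-6.4  3.1 21.4] T [ 0.5   1.24 -0.06] w 37.17208841940239
cm tool now: [-0.01  0.2  -0.02] turn [ 0.001 -0.003  0.001]
```

View pics/v9.png

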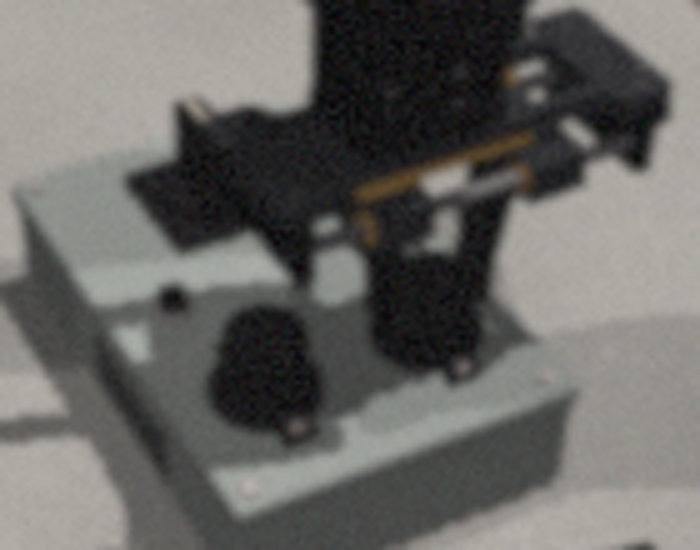

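The cap sits on the foot at (425,330), still gripped, with the screw ear at (460,367) visible. The TCP at 81.8 mm matches the 71 mm seat plus the 10.9 mm grip height, and the push is 21 N. I hand in.

```bash
python3 -c "
from bench import ticket
print(ticket.sign_off())"
```

```text
the job is handed in; nothing more can be done
None
```

I turned the isolator anticlockwise to its OFF stop. Then I pressed the black cap through the click onto the bare stud and handed the job in with the gripper still holding it down, at about 22 s.

- **Isolator:** at the OFF stop the torque rose to about 1 N m. A picture after release showed the bar along the supply's y axis.
- **Cap:** it met the catches at the expected height, then the force reversed to −9.7 N as they drew the cap down. It stopped at TCP 81.8 mm. The 71 mm seat plus the 10.9 mm grip height gives 81.9 mm, so the rim is home. The last push reading was 21 N.
- **Disagreements:** about 7 N of sideways force remained on the held cap. The stud ended up about 2 mm further in +y than I had estimated, which I corrected from the force readings. I did not look at the isolator again after pressing the cap, but nothing went near it.
- **Bystanders:** I saw no contact with the toggle panel, the brown look-alikes or the loose parts. I did not check each one in a final picture.

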